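# Load the bushing arbor, lock its keeper and set the counter

## Task

Load every steel bushing lying on the worktop onto the stepped arbor of the loading stand: pull up the spring collar and turn it counter-clockwise until it stays up in its notch, swing the keeper aside, thread the bushings largest first, each fully home on the step that fits its bore, swing the keeper shut over them and turn the collar back so that it springs fully down and locks it. Also roll the counter's ridged wheel up from blank by its ridges until the facet on top shows as many dots as bushings you loaded; leave the other things lying about alone.

Things in the scene. Friction and masses are not known exactly. Their poses are not given: they have to be found in the camera images.
- ring1: plain steel bushing 1 of 4 by size: ring of outer diameter 44 mm, bore 30 mm, 10 mm high, lying flat on the worktop to the left. Origin: centre of its underside, z up. It belongs on step 1 of the arbor (step 1 is the lowest and thickest). It may be absent: only 2 or 3 of the four bushings are there.
- ring2: plain steel bushing 2 of 4 by size: ring of outer diameter 38 mm, bore 24 mm, 10 mm high, lying flat on the worktop to the left. Origin: centre of its underside, z up. It belongs on step 2 of the arbor (step 1 is the lowest and thickest). It may be absent: only 2 or 3 of the four bushings are there.
- ring3: plain steel bushing 3 of 4 by size: ring of outer diameter 32 mm, bore 18 mm, 10 mm high, lying flat on the worktop to the left. Origin: centre of its underside, z up. It belongs on step 3 of the arbor (step 1 is the lowest and thickest). It may be absent: only 2 or 3 of the four bushings are there.
- ring4: plain steel bushing 4 of 4 by size: ring of outer diameter 26 mm, bore 12 mm, 10 mm high, lying flat on the worktop to the left. Origin: centre of its underside, z up. It belongs on step 4 of the arbor (step 1 is the lowest and thickest). It may be absent: only 2 or 3 of the four bushings are there.
- seat1 (a point): step 1 of the stand's upright stepped arbor: point on its axis at the shoulder that bushing 1 rests on, 68 mm above the worktop (z up, x and y as stand); above it the arbor is 27 mm thick for 11 mm; the flange under this lowest shoulder is 36 mm across, 8 mm above the stand's deck.
- seat2 (a point): step 2 of the stand's upright stepped arbor: point on its axis at the shoulder that bushing 2 rests on, 79 mm above the worktop (z up, x and y as stand); above it the arbor is 21 mm thick for 11 mm.
- seat3 (a point): step 3 of the stand's upright stepped arbor: point on its axis at the shoulder that bushing 3 rests on, 90 mm above the worktop (z up, x and y as stand); above it the arbor is 15 mm thick for 11 mm.
- seat4 (a point): step 4 of the stand's upright stepped arbor: point on its axis at the shoulder that bushing 4 rests on, 101 mm above the worktop (z up, x and y as stand); above it the arbor is 9 mm thick for 11 mm, and ends in a tapered nose; the arbor's tip is 109 mm above the stand's origin.
- stand: loading stand fixed on the right-hand mounting rail; origin on the rail's top (8 mm above the worktop) under the middle of its deck, z up. Deck 56 mm (x) by 150 mm (y), top 52 mm above the origin. At x = 0: stepped arbor at y = +47.5 mm, pillar with keeper and spring collar at y = -47.5 mm. Furniture within 0.15 m of it reaches 60 mm above the worktop.
- keeper (a joint): swing of the steel keeper arm about the pillar, rad: 0 = closed at its stop, its round end 3 mm over the arbor's tip; grows as it swings clockwise seen from above, towards the stand's +x, to a stop at 1.75. Stays where left (friction 0.04 N m). The arm lies 107 to 123 mm above the stand's origin. The locked collar's lug holds it shut.
- keeper_knob (a point): point on the axis of the black round upright knob on the keeper's end, 95 mm from the pillar's axis, 137 mm above the stand's origin; the knob is 16 mm thick, 27 mm tall, its top 12 mm above this point. z up.
- collar_lift (a joint): how far the spring collar is pulled up, m: 0 = fully down, stop at 0.016. The spring presses it down with 3.5 N at 0 and 7.5 N at 0.016 (plus 1.2 N weight).
- collar_turn (a joint): turn of the collar about the pillar, rad, counter-clockwise from above: 0 = locked, the lug (at the stand's -x side) down through the crown's slot and between two ears of the keeper (only if that is closed); stop at 1.36. It turns only when up by 11 mm or more (crown wall 10.5 mm). At 1.2 to 1.36 the lug drops into a notch and rests at collar_lift 0.008: parked, keeper free.
- collar_grip (a point): point on the pillar's axis in the knurled dark steel collar (36 mm across, 36 mm tall, moves with it), 14 mm under its top, 22 mm above its lower end; 164 mm above the stand's origin when down. x points away from the lug. The lug sticks out 28 mm from the axis, just under the collar's lower end; nothing stands above.
- counter: grey counter fixed on the left-hand mounting rail: housing 44 mm (x) by 100 mm (y) by 42 mm high, origin under its middle on the rail's top (8 mm above the worktop), z up. A white ridged wheel 26 mm wide stands out of its top; cheeks with a dot, 63 mm above the origin, flank the facet that counts, the top one. Facets carry 0 (blank), 1, 2 .. 7 black dots.
- wheel_axle (a point): centre of the counter wheel, 34 mm above the counter's origin; the axle runs along the counter's x. The wheel is 62 mm across between its ridges and 88 mm over them; 8 ridges 5 mm thick stand half-way between the facets: when a digit is on top, ridges lie 22.5 degrees either side of the top.
- wheel (a joint): turn of the counter wheel, rad: 0 = blank facet on top, 0.785 = one dot, 1.571 = two dots, and so on; one ridge is one digit. It grows when the top of the wheel is pushed towards the counter's +y (left). No clicks: friction (0.05 N m) keeps it where left; stops at -0.2 and 5.7.
- tape_black: loose bystander: roll of black tape 65 mm across, 19 mm high, left of the bushings. Origin under its middle.
- relay_spare: loose bystander: small relay 12x33x15 mm behind the bushings. Origin under its middle.

How it is judged:
On the way, in this order (a step that is already met when the one before it is completed fails the run):
1. collar pulled up, turned and parked in its notch (value of joint collar_turn above 1.1 rad and value of joint collar_lift between 0.006 and 0.0095 m), for 0.2 s.
2. keeper swung clear of the arbor (value of joint keeper above 0.6 rad), for 0.1 s.
3. every bushing that is there sits fully home on its own step (distance between ring1 and seat1 below 0.004 m and angle between each of ring1, ring2, ring3, ring4's own z axis and vertical below 0.08 rad and distance between ring2 and seat2 below 0.004 m and distance between ring3 and seat3 below 0.004 m and distance between ring4 and seat4 below 0.004 m), for 0.2 s.
4. keeper shut over the bushings (all of step 3 and value of joint keeper below 0.08 rad), for 0.1 s.
5. collar turned back and sprung fully down, keeper locked (value of joint collar_turn below 0.2 rad and value of joint collar_lift below 0.003 m and value of joint keeper below 0.08 rad), for 0.2 s.
At the end, for the whole second after the job is handed in: Each bushing present at rest on its own step (within 4 mm, tilt under 0.08 rad); keeper under 0.08 rad; collar lift under 3 mm and turn under 0.2 rad; counter wheel at rest within 0.2 rad of the digit equal to the number of bushings present (all of step 3 and all of step 5 and linear speed of each of ring1, ring2, ring3, ring4 below 0.02 m/s and (value of joint wheel between 1.3708 and 1.7708 rad or value of joint wheel between 2.1562 and 2.5562 rad) and (value of joint wheel above 1.9635 rad or (height (world z) of counter above -1 m and height (world z) of each of ring1, ring2 above 10 m) or (height (world z) of counter above -1 m and height (world z) of each of ring1, ring3 above 10 m) or (height (world z) of counter above -1 m and height (world z) of each of ring1, ring4 above 10 m) or (height (world z) of counter above -1 m and height (world z) of each of ring2, ring3 above 10 m) or (height (world z) of counter above -1 m and height (world z) of each of ring2, ring4 above 10 m) or (height (world z) of counter above -1 m and height (world z) of each of ring3, ring4 above 10 m)) and (value of joint wheel below 1.9635 rad or not (height (world z) of counter above -1 m and height (world z) of each of ring1, ring2 above 10 m)) and (value of joint wheel below 1.9635 rad or not (height (world z) of counter above -1 m and height (world z) of each of ring1, ring3 above 10 m)) and (value of joint wheel below 1.9635 rad or not (height (world z) of counter above -1 m and height (world z) of each of ring1, ring4 above 10 m)) and (value of joint wheel below 1.9635 rad or not (height (world z) of counter above -1 m and height (world z) of each of ring2, ring3 above 10 m)) and (value of joint wheel below 1.9635 rad or not (height (world z) of counter above -1 m and height (world z) of each of ring2, ring4 above 10 m)) and (value of joint wheel below 1.9635 rad or not (height (world z) of counter above -1 m and height (world z) of each of ring3, ring4 above 10 m)) and velocity of joint wheel between -0.05 and 0.05 rad/s); the robot touches nothing.
It fails at once if the tape roll was moved by more than 4 cm (distance of tape_black from where it was at the start of the episode above 0.04 m).
It fails at once if the relay was moved by more than 4 cm (distance of relay_spare from where it was at the start of the episode above 0.04 m).
Of ring1, ring2, ring3, ring4 only 2 to 3 are there at a start; the rules pass over those that are not, and their reading is None.
At some moment in a run one of ring1, ring2, ring3, ring4 may be knocked a few centimetres aside while the robot is not near it.
It also fails if it takes over 210 s, if anything falls off the work surface, if the arm or the gripper's body presses on something with over 40 N, if the wrist force passes 120 N, or if a joint passes its speed limit or range.

## Robot

A 7-joint arm with a two-finger parallel gripper is mounted at the origin on a cart in front of the work surface, level with it; the furniture and walls round the work are solid. World frame = base frame: x ahead of the robot, y to its left, z up, the work surface at z = 0. Lengths are in m, angles in rad, forces in N, time in s.
With the tool pointing down it reaches from about 0.425 to 0.95 m from the base axis. Payload 4.7 kg.
Tool frame: the origin (TCP) lies on the centre line of the jaws, within the pads' length; the fingertips stand robot.nose_length ahead of it and the grasp point (between the pads) lies 8 mm behind it (robot.nose_length is the distance from the TCP to the fingertips, in m); z points along the fingers, y is the line along which they close (so a half turn about z gives the same grasp; the last joint's range is limited). The gripper opens to 85 mm and grips with 20 to 120 N. Pads are 22 mm wide; open, the fingers measure 114 mm over their backs; the gripper's body (76 mm by 85 mm) begins 54 mm behind the grasp point. The pads swing forward as they close: fully open they stand 13 mm farther back than shut.
Start: joints at [-1.346, 0.469, -0.049, 1.532, 0.024, 1.141, -0.082], TCP at [0.169, 0.653, 0.242] pointing down, gripper open.
Joint ranges: [-2.59, 2.59], [-0.33, 1.99], [-1.39, 1.29], [0.1, 2.45], [-1.04, 4.18], [0.21, 1.99], [-2.66, 2.66]. Speed limits (rad/s): [2.57, 2.57, 3.14, 3.14, 3.14, 3.14, 3.14].

## Interface

Orientations are given as [roll, pitch, yaw] about the fixed x, y, z axes, in that order (R = Rz(yaw) Ry(pitch) Rx(roll)).
In Python, from plant import robot gives the robot as it stands. Calls block until the motion is done:
- robot.goto(position, orientation): joint-space move of the TCP to a pose.
- robot.move_straight(position, vel=0.15, attitude=None, contact_N=None): straight line of the TCP; attitude=None keeps the orientation; vel is the mean speed in m/s. With contact_N (N) it stops when the force on the tool has changed by that much, and returns True; else False.
- robot.move_joints(angles): joint-space move.
- robot.grip(opening, strength=None): opening from 0.0 (shut) to 1.0 (fully open); strength is the grip in N (None keeps the last); returns when the fingers have stopped.
- robot.sleep(seconds).
- robot.inverse_kinematics(position, orientation): joint angles nearest the present ones, or None.
- robot.sense(): the state.
- robot.grab_frame(name): name is "scene" or "top" or "wrist"; returns a dict with "image" (384x512x3 uint8, red, green, blue), "range_z" (384x512 float32, m along the optical axis (not along the pixel's ray), 0 where there is no reading), "fx", "fy", "cx", "cy" (pixels), "R" (3x3) and "t" (3): a world point X has camera coordinates R X + t. Camera axes: x right, y down, z forward; pixel columns grow to the right and rows downward; lengths in m; the calibration is good to about 2 mm. A picture is of the moment at which its call begins.
A pose or a line that the arm cannot do raises robot.IKError and nothing moves.
- robot.close_job(): hands the job in; it is judged then, once.
The state is a dict: "t": time; "joint_pos": joint angles; "joint_velocities": joint speeds; "effort": joint torques, N m; "tcp_pos": TCP position; "tcp_rot": TCP orientation; "wrist_force": force on the tool from outside, world axes, zero at the start; "torque": the same for the moment, N m; "opening": opening from 0.0 (shut) to 1.0 (fully open); "gripper_force": force on a finger pad.
Only numpy, scipy, OpenCV 4.12 (cv2) and the standard library are available. Lean on these libraries where they do the work, as an engineer would, in place of code of your own. Each camera call takes 0.05 s, during which the arm holds its last target. There are 200 camera calls.

## Working session

There is one attempt and no reset: what is moved stays moved. The work goes in short steps, each a Python script; the robot and the scene stay as the last script left them, time stands still between calls to the robot, and variables do not carry over. Pictures are saved under pics/ and viewed, at most 15 in all, crops included, and the job is handed in when it is done.

```bash
ls; mkdir -p pics; python3 - <<'E'
from plant import robot
import cv2
print(robot.nose_length, robot.sense())
for n in ("scene","top"):
    f=robot.grab_frame(n); cv2.imwrite(f"pics/{n}0.png",cv2.cvtColor(f["image"],cv2.COLOR_RGB2BGR)); print(n,f["R"],f["t"],f["fx"])
E
```

```text
pics
0.011 {'t': 0.0, 'joint_pos': array([-1.34587959,  0.4694478 , -0.04856949,  1.53369413,  0.02408771,
        1.14096092, -0.08229605]), 'joint_velocities': array([-1.72589559e-03, -8.94072098e-04,  1.14139992e-03, -7.00223633e-05,
        3.87740903e-04, -2.52259954e-03, -1.13200776e-03]), 'effort': array([-1.68226461e-04, -5.10313153e+01, -4.63518302e-02, -2.37712240e+01,
        1.08178423e-02,  7.53924076e-03,  2.92921165e-06]), 'tcp_pos': array([0.16935364, 0.65283917, 0.24125692]), 'tcp_rot': array([-3.13966874e+00,  6.95547667e-05,  2.88778372e+00]), 'wrist_force': array([0.41768786, 0.25905046, 1.08867876]), 'torque': array([-0.02107983,  0.02298205,  0.01034179]), 'gripper_force': 0.0, 'opening': 1.0039226944974051}
scene [[ 0.70665863 -0.70723442 -0.02128512]
 [-0.42529724 -0.40052471 -0.81160472]
 [ 0.56546957  0.58257998 -0.58381909]] [-0.28448236  0.40701879  0.58109468] 360.09855040345116
top [[ 0.00659241 -0.99996509  0.00513325]
 [-0.99668969 -0.00698662 -0.08099903]
 [ 0.08103207 -0.00458228 -0.99670096]] [0.17196422 0.5683755  1.61712687] 474.8669517397545
```

View pics/scene0.png

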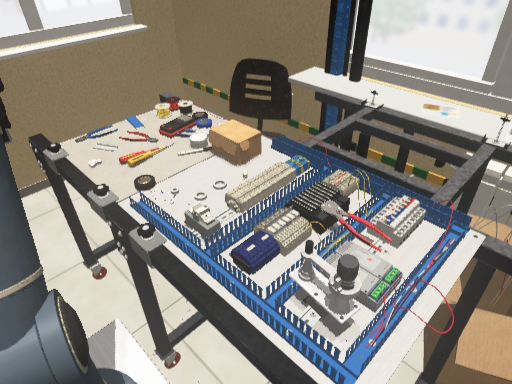

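View pics/top0.png

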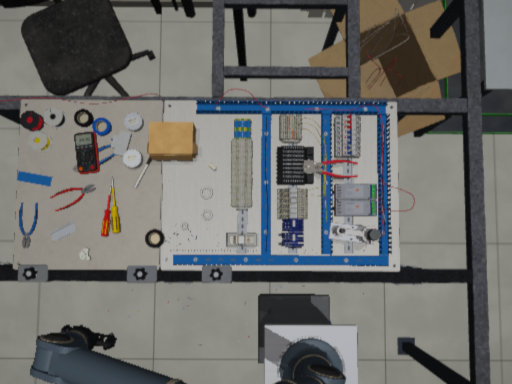

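```bash
cat > h.py <<'E'
from plant import robot
import numpy as np, cv2
def cloud(f):
    z=f["range_z"]; v,u=np.mgrid[:z.shape[0],:z.shape[1]]
    P=np.stack([(u-f["cx"])/f["fx"]*z,(v-f["cy"])/f["fy"]*z,z],-1)
    W=(P-f["t"])@f["R"]; W[z==0]=np.nan
    return W
def save(n,im): cv2.imwrite(f"pics/{n}.png",cv2.cvtColor(im,cv2.COLOR_RGB2BGR))
def proj(f,X):
    c=f["R"]@np.array(X)+f["t"]; return f["fx"]*c[0]/c[2]+f["cx"], f["fy"]*c[1]/c[2]+f["cy"]
E
python3 - <<'E'
from h import *
f=robot.grab_frame("top"); W=cloud(f)
im=f["image"]
a=cv2.resize(im[150:280,150:270],None,fx=3.3,fy=3.3,interpolation=cv2.INTER_CUBIC)
b=cv2.resize(im[150:280,285:400],None,fx=3.3,fy=3.3,interpolation=cv2.INTER_CUBIC)
save("topcrop",np.hstack([a,b]))
for (u,v) in [(206,193),(207,215),(188,227),(186,237),(242,240),(373,234),(340,233),(155,239),(211,167),(200,193),(213,193)]:
    print((u,v),W[v,u].round(3))
# heights in the stand area
s=W[215:255,325:385]
m=s[...,2]>0.165; print("collar",np.nanmean(s[m],0),m.sum(),np.nanmax(s[...,2]))
m=(s[...,2]>0.11)&(s[...,2]<0.16);print("keeper",np.nanmin(s[m],0),np.nanmax(s[m],0),m.sum())
s=W[220:260,220:262];m=s[...,2]>0.055;print("wheel",np.nanmin(s[m],0),np.nanmax(s[m],0),m.sum())
E
```

```text
(206, 193) [ 0.604  0.364 -0.006]
(207, 215) [0.525 0.358 0.006]
(188, 227) [ 0.483  0.424 -0.002]
(186, 237) [0.449 0.43  0.004]
(242, 240) [0.439 0.233 0.068]
(373, 234) [ 0.46  -0.176  0.185]
(340, 233) [ 0.464 -0.083  0.131]
(155, 239) [0.441 0.538 0.001]
(211, 167) [0.691 0.345 0.023]
(200, 193) [0.603 0.384 0.002]
(213, 193) [ 0.603  0.339 -0.003]
collar [ 0.45784111 -0.17846379  0.18446536] 120 0.19292267404706065
keeper [ 0.42895343 -0.20398923  0.11845894] [ 0.48673655 -0.06992904  0.15950501] 313
wheel [0.41908731 0.19013174 0.05534304] [0.45952925 0.2809622  0.08780432] 221
```

View pics/topcrop.png

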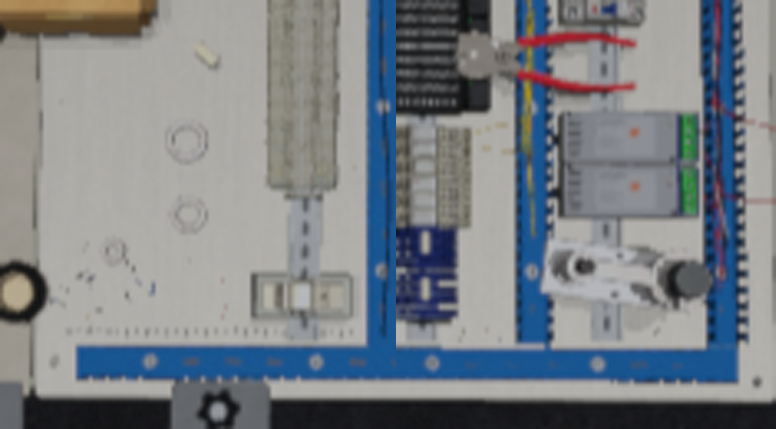

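```bash
python3 - <<'E'
from h import *
pi=np.pi
for n,p in (("wr_rings",[0.50,0.37,0.30]),("wr_stand",[0.45,-0.13,0.40])):
    for yaw in (pi/2,-pi/2,pi,0):
        q=robot.inverse_kinematics(p,[pi,0,yaw]); print(yaw,None if q is None else q.round(2))
    robot.goto(p,[pi,0,pi/2])
    f=robot.grab_frame("wrist"); save(n,f["image"]); np.savez("pics/"+n,**f)
    print(robot.sense()["t"],f["R"].round(3),f["t"],f["fx"])
E
```

```text
1.5707963267948966 [-0.97  0.35  0.35  1.61 -0.12  1.21 -0.59]
-1.5707963267948966 [-0.52  0.35 -0.25  1.58  0.09  1.22  2.36]
3.141592653589793 [-0.73  0.34  0.03  1.6  -0.01  1.21  0.88]
0 [-1.18  0.38  0.65  1.62 -0.24  1.22 -2.05]
1.8167 [[ 1.     0.005 -0.001]
 [ 0.005 -0.964  0.268]
 [ 0.    -0.268 -0.964]] [-0.50000447  0.30693675  0.53138044] 303.45690914618893
1.5707963267948966 [-0.62 -0.02  0.81  1.8   0.02  1.36  0.19]
-1.5707963267948966 None
3.141592653589793 [-0.44 -0.01  0.63  1.79  0.01  1.36  1.76]
0 [-0.74 -0.03  0.93  1.8   0.03  1.36 -1.39]
3.725 [[ 1.     0.004 -0.   ]
 [ 0.004 -0.963  0.268]
 [ 0.001 -0.268 -0.963]] [-0.44983324 -0.20160853  0.49372141] 303.45690914618893
```

View pics/wr_rings.png

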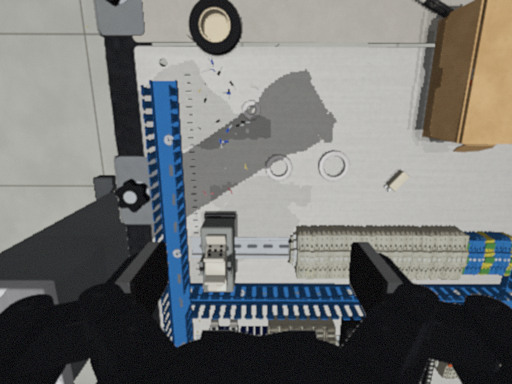

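View pics/wr_stand.png

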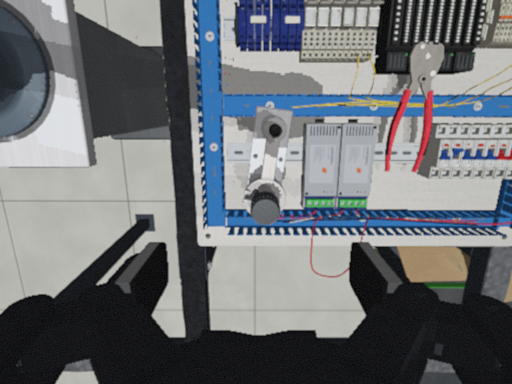

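```bash
cat >> h.py <<'E'
def circ(f,u,v,z,img=None):
    "pixel -> world point on plane z"
    d=f["R"].T@np.array([(u-f["cx"])/f["fx"],(v-f["cy"])/f["fy"],1]); c=-f["R"].T@f["t"]
    return c+d*(z-c[2])/d[2]
def ortho(f,x0,y0,z,half=0.03,mm=0.25):
    "orthophoto at plane z; rows = +x down->top, cols = -y to the right"
    n=int(2*half/(mm/1000)); g=(np.arange(n)+.5)*mm/1000-half
    X,Y=np.meshgrid(x0-g,y0-g,indexing="ij"); P=np.stack([X,Y,np.full_like(X,z)],-1)@f["R"].T+f["t"]
    return cv2.remap(f["image"],(f["fx"]*P[...,0]/P[...,2]+f["cx"]).astype(np.float32),(f["fy"]*P[...,1]/P[...,2]+f["cy"]).astype(np.float32),cv2.INTER_CUBIC)
E
python3 - <<'E'
from h import *
f=dict(np.load("pics/wr_rings.npz")); W=cloud(f)
tiles=[]
for u,v in ((333,166),(278,168),(250,109)):
    p=circ(f,u,v,.01); print((u,v),p.round(4),W[v,u].round(3)); tiles.append(ortho(f,p[0],p[1],.01))
f=dict(np.load("pics/wr_stand.npz")); W=cloud(f)
for n,box,lo,hi in (("collar",(170,240,230,300),.178,.2),("knob",(100,150,250,300),.148,.17)):
    s=W[box[0]:box[1],box[2]:box[3]].reshape(-1,3); s=s[(s[:,2]>lo)&(s[:,2]<hi)]
    print(n,len(s),s.mean(0).round(4),np.median(s,0).round(4),s.min(0).round(4),s.max(0).round(4))
    m=np.median(s,0); tiles.append(ortho(f,m[0],m[1],m[2]))
p=circ(f,275,130,.157); print(p)
save("tiles",np.hstack([cv2.resize(t,(156,156)) for t in tiles]))
E
```

```text
(333, 166) [0.6026 0.3655 0.01  ] [ 0.606  0.363 -0.002]
(278, 168) [0.5258 0.3623 0.01  ] [ 0.526  0.36  -0.001]
(250, 109) [0.4868 0.4417 0.01  ] [ 0.486  0.442 -0.003]
collar 658 [ 0.4585 -0.1769  0.1838] [ 0.4585 -0.177   0.1841] [ 0.4404 -0.1945  0.178 ] [ 0.477  -0.1607  0.1861]
knob 134 [ 0.4708 -0.0842  0.1548] [ 0.4705 -0.0837  0.155 ] [ 0.4632 -0.092   0.1488] [ 0.4778 -0.0766  0.1574]
[ 0.47024092 -0.08345027  0.157     ]
```

View pics/tiles.png

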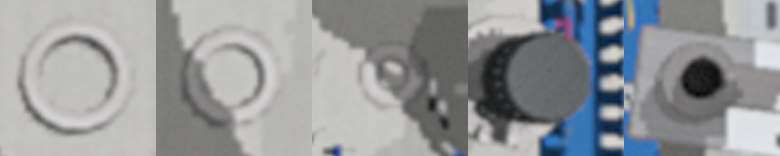

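```bash
cat >> h.py <<'E'
pi=np.pi; PSI=-0.128
def st(m=""):
    s=robot.sense(); print(m,"t%.1f"%s["t"],s["tcp_pos"].round(4),"yaw%.3f"%s["tcp_rot"][2],"F",s["wrist_force"].round(1),"M",s["torque"].round(2),"op%.3f"%s["opening"],"gf%.0f"%s["gripper_force"]); return s
E
python3 - <<'E'
from h import *
c=np.array([0.4585,-0.177]); y=pi/2+PSI
robot.goto([*c,0.26],[pi,0,y]); st()
print(robot.inverse_kinematics([*c,.18],[pi,0,y+1.3]))
robot.move_straight([*c,0.168],vel=.1,contact_N=8); st()
robot.grip(0.3,20); st("grip")
E
```

```text
t4.4 [ 0.4595 -0.1766  0.2607] yaw1.444 F [0.5 1.1 1.2] M [ 0.05 -0.02  0.05] op1.001 gf0
[-0.23594347  0.26930418  0.62057247  2.05616303 -0.20300055  0.87477397
  1.67058631]
 t5.4 [ 0.459  -0.1772  0.1686] yaw1.443 F [-0.3  0.   0.8] M [ 0.01 -0.01 -0.03] op1.000 gf0
grip t5.9 [ 0.4589 -0.177   0.1683] yaw1.443 F [0.1 0.9 3.7] M [ 0.11  0.02 -0.02] op0.413 gf22
```

```bash
python3 - <<'E'
from h import *
c=np.array([0.4589,-0.177]); y=pi/2+PSI
robot.grip(0.2,90); st("grip")
robot.move_straight([*c,0.168+.0145],vel=.03); st("up")
for k in (.45,.9,1.3):
    robot.move_straight([*c,0.168+.0145],vel=.05,attitude=[pi,0,y+k]); st(k)
robot.move_straight([*c,0.168+.0085],vel=.03); st("down")
E
```

```text
grip t6.2 [ 0.4589 -0.177   0.1687] yaw1.443 F [-1.   0.9  6.6] M [ 0.21  0.22 -0.06] op0.396 gf89
up t6.8 [ 0.4588 -0.177   0.1824] yaw1.443 F [ 3.  -1.3 -8.4] M [-0.3  -0.79  0.04] op0.396 gf90
0.45 t7.4 [ 0.458  -0.177   0.1821] yaw1.891 F [ 0.2 -1.2 -7.6] M [-0.23 -0.26 -0.03] op0.391 gf90
0.9 t8.0 [ 0.4573 -0.1775  0.182 ] yaw2.340 F [-2.1 -3.8 -8. ] M [-0.66  0.62  0.  ] op0.396 gf90
1.3 t8.5 [ 0.4568 -0.1781  0.1819] yaw2.741 F [-5.  -5.2 -7.7] M [-0.95  0.87 -0.04] op0.394 gf90
down t8.9 [ 0.4568 -0.1782  0.1766] yaw2.741 F [-6.6 -4.8 -1.3] M [-0.82  1.43  0.01] op0.395 gf91
```

```bash
python3 - <<'E'
from h import *
s=robot.sense()
robot.grip(1.0); s=st("rel")
p=s["tcp_pos"]; robot.move_straight([p[0],p[1],0.25]); st()
c=np.array([0.4580,-0.178]); k=np.array([0.4702,-0.0838]); y=pi/2+PSI
robot.goto([*k,0.24],[pi,0,y])
f=robot.grab_frame("wrist"); W=cloud(f); save("parked",f["image"])
robot.move_straight([*k,0.147],vel=.1,contact_N=8); st()
robot.grip(0.1,20); st("grip")
E
```

```text
rel t9.4 [ 0.4592 -0.1769  0.1767] yaw2.743 F [ 0.9 -0.6 -0.9] M [ 0.05  0.03 -0.  ] op0.998 gf0
 t10.1 [ 0.4588 -0.1766  0.2494] yaw2.743 F [-0.6 -0.2 -1. ] M [0.   0.07 0.06] op0.999 gf0
 t12.6 [ 0.4707 -0.0839  0.1475] yaw1.443 F [-0.6 -0.  -0.6] M [-0.03  0.02  0.02] op1.000 gf0
grip t13.2 [ 0.4711 -0.0839  0.1473] yaw1.443 F [ 2.2 -0.4 -0.9] M [-0.02 -0.51  0.  ] op0.175 gf21
```

```bash
cat >> h.py <<'E'
C=np.array([0.4586,-0.1789]); A=np.array([0.4711,-0.0847])
def rot(a): return np.array([[np.cos(a),-np.sin(a)],[np.sin(a),np.cos(a)]])
E
python3 - <<'E'
from h import *
y=pi/2+PSI
k=np.array([0.4707,-0.0840])-C
robot.grip(0.1,40)
for th in np.arange(.15,1.55,.15):
    robot.move_straight([*(C+rot(-th)@k),0.1475],vel=.08,attitude=[pi,0,y-th])
s=st(th)
robot.grip(1.0); p=robot.sense()["tcp_pos"]
robot.move_straight([p[0],p[1],0.25],vel=.2)
robot.goto([*(A-[0,0.03]),0.33],[pi,0,y])
f=robot.grab_frame("wrist"); save("open",f["image"]);np.savez("pics/open",**f); st()
E
```

```text
1.4999999999999998 t16.7 [ 0.5544 -0.1848  0.1475] yaw-0.057 F [ 5.7 -1.  -4. ] M [-0.2  -1.15 -0.01] op0.169 gf39
 t19.1 [ 0.471  -0.1148  0.3291] yaw1.441 F [-0.7  0.  -0.4] M [ 0.02 -0.01  0.06] op0.999 gf0
```

View pics/open.png

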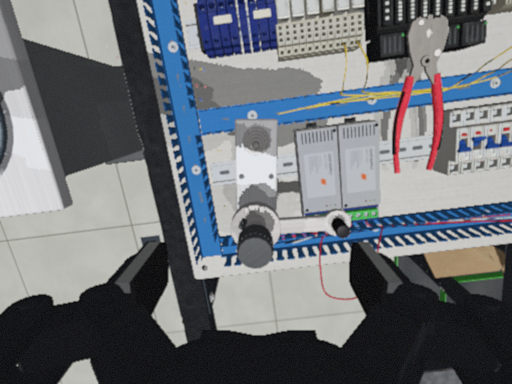

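```bash
cat >> h.py <<'E'
def find(x,y,r,z=.01,yb=-.0015):
    "refine ring by hough in current wrist frame; r in m; returns robot-frame xy"
    f=robot.grab_frame("wrist"); o=ortho(f,x,y,z,.04,.25); g=cv2.GaussianBlur(cv2.cvtColor(o,cv2.COLOR_RGB2GRAY),(5,5),0)
    R=r/.00025; h=cv2.HoughCircles(g,cv2.HOUGH_GRADIENT,1.2,30,param1=60,param2=15,minRadius=int(R-5),maxRadius=int(R+5))
    if h is None: print("no circle"); return None,f
    h=h[0,0]; n=o.shape[0]/2
    p=np.array([x-(h[1]-n)*.00025,y-(h[0]-n)*.00025]); print("ring",p.round(4),"r",(h[2]*.25).round(1),"of",len(h)); cv2.circle(o,(int(h[0]),int(h[1])),int(h[2]),(255,0,0),1)
    return p+[0,yb],o
E
python3 - <<'E'
from h import *
f=dict(np.load("pics/open.npz")); W=cloud(f)
s=W[220:275,230:280].reshape(-1,3); s=s[s[:,2]>.18]; print("collar top",np.median(s,0).round(4),np.nanmax(s[:,2]))
o=[ortho(f,*A,.068),ortho(f,*A,.117),ortho(f,*C,.194)]
y=pi/2
robot.goto([0.60,0.31,0.22],[pi,0,y]); p,o1=find(.603,.366,.022)
if p is not None: o.append(cv2.resize(o1,(240,240)))
for i in o: cv2.drawMarker(i,(i.shape[1]//2,i.shape[0]//2),(255,0,0),cv2.MARKER_CROSS,15,1)
save("arb",np.hstack(o)); st()
E
```

```text
collar top [ 0.4592 -0.1753  0.1919] 0.19400884929676646
no circle
 t20.8 [0.6009 0.3078 0.2212] yaw1.568 F [ 0.1 -0.8 -0.3] M [-0.01  0.01 -0.01] op1.004 gf0
```

View pics/arb.png

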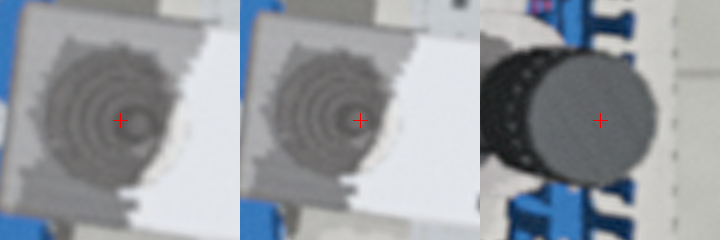

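```bash
python3 - <<'E'
from h import *
f=robot.grab_frame("wrist"); np.savez("pics/w1",**f); save("w1",np.hstack([f["image"],cv2.resize(ortho(f,.603,.366,.01,.04,.25),(288,288)) if 0 else np.vstack([cv2.resize(ortho(f,.603,.366,.01,.04,.25),(288,288)),np.zeros((96,288,3),np.uint8)])]))
E
```

```text
(no output)
```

View pics/w1.png

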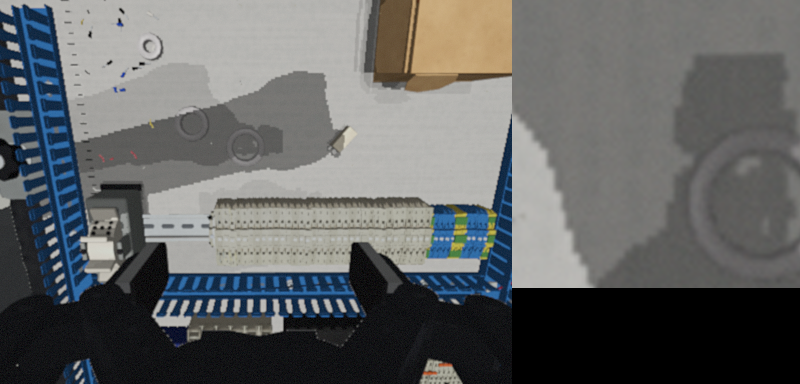

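```bash
python3 - <<'E'
from h import *
f=dict(np.load("pics/w1.npz")); T=[]
for u,v in ((245,146),(192,122),(151,46)):
    p=circ(f,u,v,.01); o=ortho(f,p[0],p[1],.01,.035,.25); print(p.round(4))
    g=cv2.createCLAHE(4,(4,4)).apply(cv2.cvtColor(o,cv2.COLOR_RGB2GRAY)); g=cv2.GaussianBlur(g,(7,7),0)
    h=cv2.HoughCircles(g,cv2.HOUGH_GRADIENT,1.2,5,param1=60,param2=12,minRadius=20,maxRadius=95)
    if h is not None:
        for c in h[0,:4]: print("   ",(p[0]-(c[1]-140)*.00025).round(4),(p[1]-(c[0]-140)*.00025).round(4),"r mm",c[2]*.25)
    T.append(cv2.resize(g,(265,265)))
cv2.imwrite("pics/t3.png",np.hstack(T))
E
```

```text
[0.5863 0.3375 0.01  ]
    0.5864 0.3364 r mm 15.470001
    0.5843 0.3379 r mm 17.93
    0.5852 0.3346 r mm 22.58
    0.5879 0.3364 r mm 14.24
[0.5287 0.3637 0.01  ]
    0.5276 0.3626 r mm 17.33
    0.5291 0.3632 r mm 18.77
    0.5276 0.3611 r mm 18.740002
    0.5261 0.3629 r mm 18.8
[0.4913 0.4398 0.01  ]
    0.4889 0.4401 r mm 7.01
    0.4901 0.4392 r mm 14.09
    0.4919 0.4389 r mm 12.83
    0.4901 0.4422 r mm 9.110001
```

View pics/t3.png

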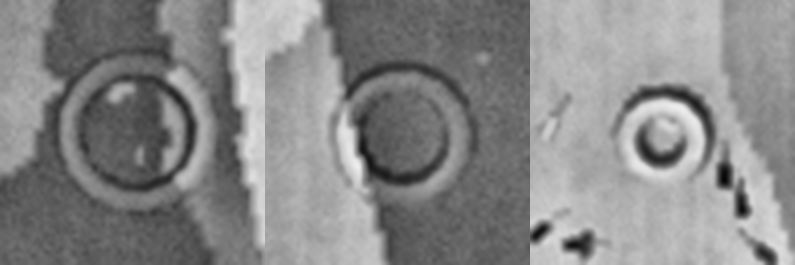

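```bash
cat >> h.py <<'E'
def pick(p,w,yaws=(pi,pi/2),z0=.004,lift=.2,pre=.014):
    p=np.array(p); op=(w+pre)/.085
    robot.goto([*p,.08],[pi,0,yaws[0]]); robot.grip(op,20)
    hit=robot.move_straight([*p,z0],vel=.05,contact_N=4); s=st("touch %s"%hit); z=s["tcp_pos"][2]+.0025
    for i,y in enumerate(yaws):
        if i: robot.grip(op,20); robot.move_straight([*p,z+.02],vel=.1); robot.move_straight([*p,z+.02],vel=.1,attitude=[pi,0,y])
        robot.move_straight([*p,z],vel=.06); robot.grip(w/.085-.12,20); st("sq")
    robot.grip(w/.085-.12,40); robot.move_straight([*p,lift],vel=.15); st("lifted"); return z
E
python3 - <<'E'
from h import *
f=dict(np.load("pics/w1.npz")); W=cloud(f).reshape(-1,3)
b=W[(W[:,0]>.53)&(W[:,0]<.64)&(W[:,2]>.03)&(W[:,2]<.1)&(W[:,1]<.34)]; print("block max y",b[:,1].max(),b[:,2].max())
print(pick([.5867,.3348],.044))
E
```

```text
block max y 0.27980459507677297 0.049876779686291305
touch True t23.9 [0.5865 0.3347 0.0065] yaw3.142 F [ 0.5 -0.8  4. ] M [ 0.01  0.07 -0.07] op0.681 gf2
sq t24.4 [0.5871 0.3353 0.0094] yaw-3.141 F [-1.   0.8  3.8] M [ 0.22  0.02 -0.02] op0.492 gf24
sq t27.5 [0.5871 0.3348 0.0094] yaw1.571 F [-0.1 -0.6  1.7] M [-0.07 -0.08  0.  ] op0.505 gf21
lifted t29.2 [0.5861 0.3346 0.1988] yaw1.571 F [-0.5 -0.2 -0.7] M [ 0.01 -0.01 -0.02] op0.494 gf41
0.008951456727052503
```

```bash
cat >> h.py <<'E'
def above(p,z,y):
    "settle over p with sensed position corrected; returns command xy"
    c=np.array(p,float); robot.goto([*c,z],[pi,0,y])
    for _ in range(2):
        robot.sleep(.25); e=np.array(p)-robot.sense()["tcp_pos"][:2]; c=c+e; robot.move_straight([*c,z],vel=.03)
    robot.sleep(.2); st("above"); return c
E
python3 - <<'E'
from h import *
y=pi/2+PSI
robot.goto([*A,.22],[pi,0,y])
c=above(A,.135,y)
hit=robot.move_straight([*c,.0775],vel=.04,contact_N=5); st(hit)
E
```

```text
above t32.4 [ 0.4711 -0.0847  0.135 ] yaw1.443 F [-0.7 -1.1 -0.5] M [-0.01 -0.06  0.05] op0.492 gf41
False t34.0 [ 0.4713 -0.0847  0.0777] yaw1.443 F [ 0.2  0.8 -0.5] M [-0.04 -0.01  0.03] op0.491 gf41
```

```bash
cat >> h.py <<'E'
def place(zs,dz):
    y=pi/2+PSI
    robot.goto([*A,.25],[pi,0,y]); c=above(A,.125+dz,y)
    hit=robot.move_straight([*c,zs+dz-.0015],vel=.04,contact_N=5); return hit,st(hit)
def release(open_=.9):
    p=robot.sense()["tcp_pos"]; robot.grip(open_); robot.move_straight([p[0],p[1],.25],vel=.2)
def look(name,x,y,half=.045):
    f=robot.grab_frame("wrist"); o=ortho(f,x,y,.01,half,.25)
    g=cv2.createCLAHE(4,(4,4)).apply(cv2.cvtColor(o,cv2.COLOR_RGB2GRAY)); cv2.imwrite(f"pics/{name}.png",g); np.savez("pics/"+name,**f); return f
E
python3 - <<'E'
from h import *
p=robot.sense()["tcp_pos"]
hit=robot.move_straight([p[0],p[1],.0755],vel=.02,contact_N=4); st(hit)
release()
robot.goto([.52,.29,.24],[pi,0,pi/2]); f=look("r2",.527,.362)
a=cv2.imread("pics/r2.png"); b=ortho(f,.489,.439,.01,.045,.25)
cv2.imwrite("pics/r24.png",np.hstack([a,b[...,::-1]])); st()
E
```

```text
False t34.3 [ 0.4715 -0.0847  0.0772] yaw1.443 F [-5.1  1.5 19.7] M [0.42 1.28 0.05] op0.492 gf42
 t37.2 [0.5208 0.2875 0.2405] yaw1.567 F [ 0.1 -1.  -0.7] M [-0.01 -0.01 -0.  ] op0.900 gf0
```

View pics/r24.png

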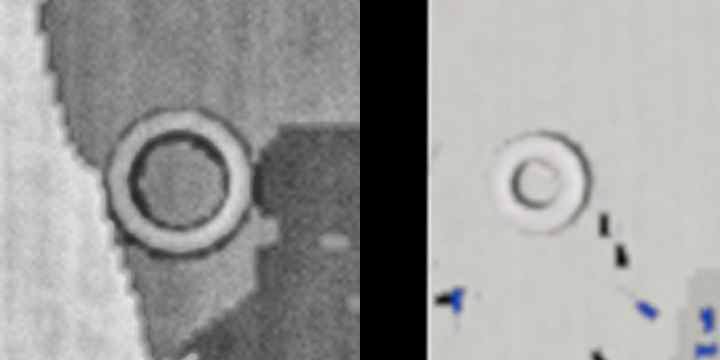

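```bash
sed -i 's/+\.0025$/+.004/' h.py; python3 - <<'E'
from h import *
dz=pick([.5265,.3605],.038); print(dz)
h,s=place(.079,dz)
E
```

```text
touch True t40.1 [0.5264 0.3604 0.0077] yaw3.142 F [-1.  -1.1  5.7] M [-0.    0.11  0.05] op0.614 gf2
sq t40.6 [0.5265 0.3605 0.0118] yaw-3.142 F [-1.1 -0.6  3.3] M [-0.09  0.19 -0.03] op0.426 gf20
sq t43.8 [0.5268 0.3605 0.0121] yaw1.571 F [-0.1 -0.3  1.4] M [-0.06 -0.04 -0.02] op0.425 gf20
lifted t45.4 [0.5259 0.3603 0.1989] yaw1.571 F [ 0.6  0.  -0.6] M [0.03 0.   0.03] op0.414 gf40
0.01168381433181874
above t48.8 [ 0.471  -0.0847  0.1366] yaw1.443 F [ 0.1 -0.3 -0.6] M [-0.    0.02 -0.03] op0.415 gf40
True t49.9 [ 0.4709 -0.0847  0.0911] yaw1.443 F [-0.7  0.9  5.4] M [0.11 0.21 0.01] op0.413 gf41
```

```bash
python3 - <<'E'
from h import *
release(.8)
dz=pick([.4882,.4375],.026); print(dz)
h,s=place(.101,dz)
E
```

```text
touch True t54.9 [0.4881 0.4374 0.0096] yaw3.142 F [-0.5 -0.2  4.7] M [0.1  0.16 0.02] op0.474 gf2
sq t55.4 [0.4881 0.4376 0.0137] yaw-3.141 F [-0.6  0.4  1. ] M [-0.03  0.11  0.01] op0.288 gf20
sq t58.5 [0.4885 0.4376 0.014 ] yaw1.571 F [ 0.  -0.5 -0. ] M [-0.05 -0.03 -0.  ] op0.286 gf20
lifted t60.1 [0.4876 0.4373 0.1989] yaw1.571 F [-0.1 -0.2 -0.4] M [0.02 0.01 0.01] op0.273 gf39
0.013637483029782186
above t63.8 [ 0.471  -0.0847  0.1386] yaw1.443 F [ 0.8  1.  -0.1] M [0.01 0.04 0.06] op0.276 gf39
True t64.3 [ 0.4708 -0.0845  0.1149] yaw1.443 F [-1.3  0.8  5.9] M [0.13 0.2  0.  ] op0.273 gf40
```

```bash
python3 - <<'E'
from h import *
release(.7)
robot.goto([*(A-[0,0.06]),0.25],[pi,0,pi/2+PSI])
f=robot.grab_frame("wrist"); W=cloud(f)
for n,u in (("arbor",A),):
    q=W.reshape(-1,3); d=np.hypot(q[:,0]-u[0],q[:,1]-u[1]-.002)
    for a,b in ((.007,.012),(.014,.0185),(.0195,.0215)): print(a,b,np.nanpercentile(q[(d>a)&(d<b),2],[10,50,90]).round(4))
u,v=map(int,proj(f,[*A,.1])); save("loaded",cv2.resize(f["image"][max(0,v-80):v+100,max(0,u-100):u+130],None,fx=3,fy=3))
E
```

```text
0.007 0.012 [0.1078 0.1091 0.1101]
0.014 0.0185 [0.0857 0.0871 0.0882]
0.0195 0.0215 [0.0751 0.0762 0.0856]
```

View pics/loaded.png

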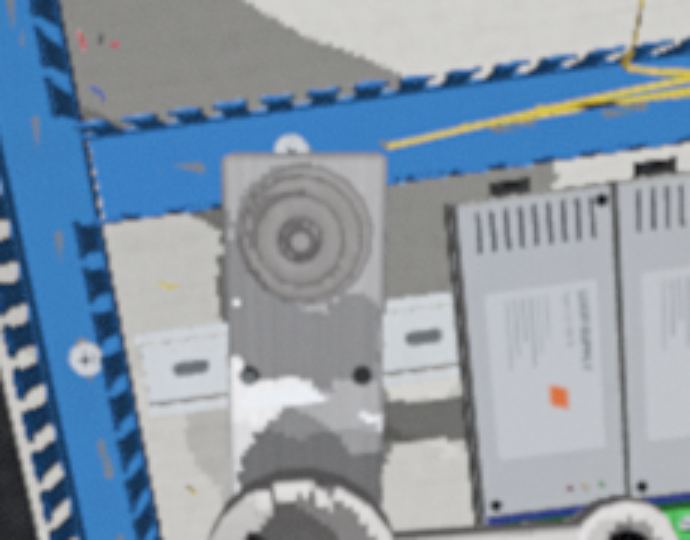

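```bash
python3 - <<'E'
from h import *
y=pi/2+PSI; k=np.array([0.4707,-0.0840])-C
p=C+rot(-1.5)@k; print(p)
robot.goto([*p,.22],[pi,0,y-1.5]); robot.grip(1.0,40)
robot.move_straight([*p,.1475],vel=.1,contact_N=8); robot.grip(.1,40); st("grip")
for th in [*np.arange(1.35,.1,-.15),0,-.02]:
    robot.move_straight([*(C+rot(-th)@k),0.1475],vel=.08,attitude=[pi,0,y-th])
st(th); robot.grip(.8); q=robot.sense()["tcp_pos"]; robot.move_straight([q[0],q[1],.25],vel=.2)
f=robot.grab_frame("wrist"); 
c=C+[0,0]; y1=y+1.3
robot.goto([0.4586,-0.1789,.26],[pi,0,y1]); robot.grip(1.0)
c=above(C,.23,y1)
robot.move_straight([*c,.1765],vel=.08,contact_N=8); robot.grip(.2,90); st("collar")
E
```

```text
[ 0.55411819 -0.18425673]
grip t69.1 [ 0.5542 -0.1843  0.1477] yaw-0.057 F [-1.   0.7  2.1] M [ 0.06  0.1  -0.02] op0.170 gf39
-0.02 t72.7 [ 0.4709 -0.0842  0.1477] yaw1.462 F [4.6 0.4 0.3] M [-0.15 -1.06 -0.23] op0.164 gf39
above t77.0 [ 0.4586 -0.1789  0.23  ] yaw2.743 F [-0.6 -1.  -0.1] M [ 0.04 -0.   -0.02] op0.996 gf0
collar t78.3 [ 0.4587 -0.1791  0.1771] yaw2.743 F [-1.6  0.6  5. ] M [ 0.01  0.4  -0.02] op0.398 gf89
```

```bash
python3 - <<'E'
from h import *
y=pi/2+PSI; c=C
robot.move_straight([*c,.1835],vel=.03); st("up")
for k in (.87,.43,0,-.02):
    robot.move_straight([*c,.1835],vel=.05,attitude=[pi,0,y+k])
st("turned")
robot.move_straight([*c,.168],vel=.03); st("down")
robot.grip(1.0); st("rel")
q=robot.sense()["tcp_pos"]; robot.move_straight([q[0],q[1],.27],vel=.2)
robot.goto([*((A+C)/2-[0,.06]),.34],[pi,0,y])
f=robot.grab_frame("wrist"); W=cloud(f).reshape(-1,3)
d=np.hypot(*(W[:,:2]-C-[0,.002]).T); print("collar top",np.nanpercentile(W[(d<.014),2],[20,50,90]).round(4))
d=np.hypot(*(W[:,:2]-A-[0.0,.002]).T); s=W[(d<.03)&(W[:,2]>.15)]; print("knob",np.median(s,0).round(4))
u,v=map(int,proj(f,[*((A+C)/2),.12])); a=cv2.resize(f["image"][max(0,v-70):v+80,u-60:u+60],None,fx=3,fy=3)
robot.goto([.44,.16,.26],[pi,0,pi/2]); f=robot.grab_frame("wrist"); np.savez("pics/ctr",**f); W=cloud(f).reshape(-1,3)
s=W[(abs(W[:,0]-.44)<.04)&(abs(W[:,1]-.235)<.07)&(W[:,2]>.063)]; print("wheel",s.min(0),s.max(0),np.median(s,0))
u,v=map(int,proj(f,[.44,.235,.08])); b=cv2.resize(f["image"][max(0,v-70):v+80,max(0,u-70):u+70],None,fx=3,fy=3)
h=min(a.shape[0],b.shape[0]); save("shut",np.hstack([a[:h],b[:h]])); st()
E
```

```text
up t78.7 [ 0.4586 -0.1791  0.1832] yaw2.743 F [ 2.7 -3.1 -7.9] M [-0.41 -0.6  -0.  ] op0.394 gf90
turned t80.7 [ 0.4586 -0.1791  0.1836] yaw1.423 F [ 2.8 -5.1 -8.1] M [-0.92 -0.6  -0.03] op0.397 gf90
down t81.4 [ 0.4586 -0.1791  0.1692] yaw1.423 F [-4.  -1.7 11.2] M [-0.3   0.78  0.18] op0.395 gf93
rel t82.0 [ 0.4586 -0.1787  0.1679] yaw1.423 F [0.9 0.3 0.3] M [-0.04 -0.04 -0.03] op0.998 gf0
collar top [0.404  0.4111 0.4223]
knob [ 0.4709 -0.0848  0.1551]
wheel [0.40000338 0.16500938 0.06300956] [0.47999967 0.26116033 0.34672843] [0.44014934 0.17615268 0.33193753]
 t84.5 [0.4406 0.1586 0.2602] yaw1.568 F [ 0.2 -0.7  0.3] M [ 0.   -0.04 -0.  ] op0.998 gf0
```

View pics/shut.png

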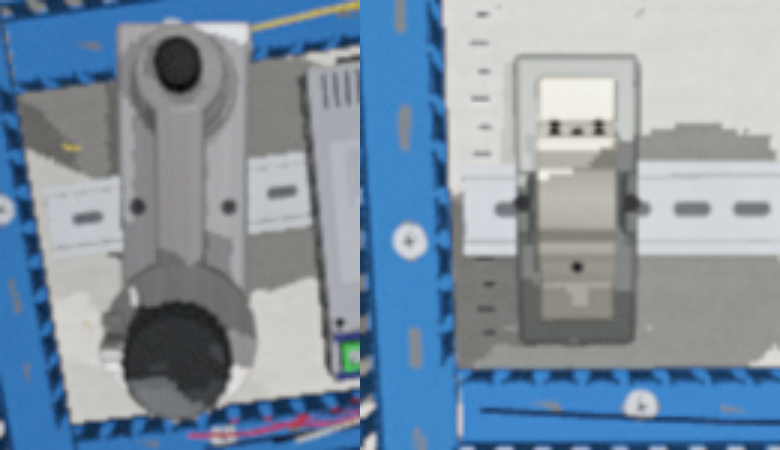

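```bash
python3 - <<'E'
from h import *
f=dict(np.load("pics/ctr.npz")); u,v=map(int,proj(f,[.44,.235,.08]))
u0,v0=max(0,u-70),max(0,v-70)
a=circ(f,u0+(522-360)/3,v0+204/3,.071); b=circ(f,u0+(632-360)/3,v0+203/3,.071); print(a,b)
for q in ((515,57),(640,57),(522,342),(635,342)): print(circ(f,u0+(q[0]-360)/3,v0+q[1]/3,.050).round(4))
t=robot.grab_frame("top"); W=cloud(t); s=W[215:255,325:385].reshape(-1,3); s=s[s[:,2]>.165]; print("collar",np.median(s,0),s[:,2].max())
W=W.reshape(-1,3); s=W[(abs(W[:,0]-.44)<.04)&(abs(W[:,1]-.235)<.08)&(W[:,2]>.03)&(W[:,2]<.1)]; print(s.min(0),s.max(0))
E
```

```text
[0.42306971 0.23781542 0.071     ] [0.45985338 0.23810386 0.071     ]
[0.4203 0.2865 0.05  ]
[0.4631 0.2865 0.05  ]
[0.4211 0.1897 0.05  ]
[0.4631 0.1896 0.05  ]
collar [ 0.45711176 -0.17783739  0.18476236] 0.1951126859936616
[0.41883361 0.21688781 0.04112103] [0.4595774  0.28499499 0.0868605 ]
```

```bash
cat >> h.py <<'E'
K=np.array([.4415,.2362]); ZW=.0895
def stroke(end=.0012):
    x,y=K; robot.move_straight([x,y-.034,.11],vel=.15); robot.move_straight([x,y-.034,ZW],vel=.08,contact_N=8)
    robot.move_straight([x,y+end,ZW],vel=.06); st("end"); p=robot.sense()["tcp_pos"]
    robot.move_straight([x,y+end-.003,ZW],vel=.06); robot.move_straight([x,y+end-.003,.11],vel=.15)
def view(n):
    robot.move_straight([K[0],K[1]-.07,.22],vel=.25); f=robot.grab_frame("wrist"); o=ortho(f,*K,.075,.06,.3)
    save(n,o)
E
python3 - <<'E'
from h import *
robot.grip(0.0,20)
robot.goto([K[0],K[1]-.034,.14],[pi,0,pi/2])
stroke(); view("w_1"); st()
E
```

```text
end t87.4 [0.4413 0.2378 0.0894] yaw1.571 F [0.5 0.2 0.2] M [-0.02  0.05  0.02] op-0.001 gf0
 t88.6 [0.4403 0.1672 0.2186] yaw1.573 F [-0.1 -0.2 -0.3] M [ 0.04  0.08 -0.04] op0.000 gf0
```

View pics/w_1.png

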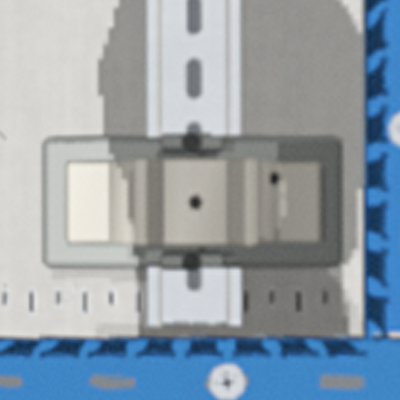

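```bash
python3 - <<'E'
from h import *
robot.move_straight([K[0],K[1]-.034,.14],vel=.25)
stroke(.002); stroke(.002); view("w_3"); st()
E
```

```text
end t90.6 [0.4411 0.2385 0.0893] yaw1.571 F [ 0.1 -0.7  0.4] M [-0.04 -0.02  0.03] op-0.005 gf0
end t92.7 [0.4412 0.2386 0.0894] yaw1.571 F [-0.2 -0.2  0.2] M [-0.03  0.04 -0.04] op0.006 gf0
 t93.9 [0.4403 0.1672 0.2187] yaw1.573 F [ 0.8  0.3 -0.1] M [-0.05 -0.03  0.  ] op0.001 gf0
```

View pics/w_3.png

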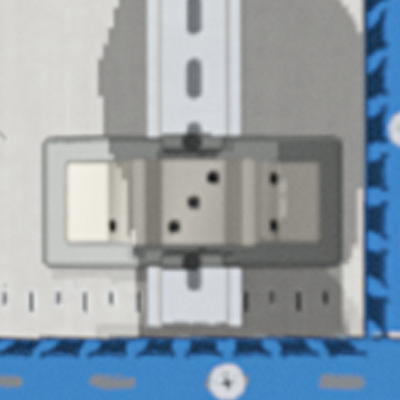

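```bash
python3 - <<'E'
from h import *
robot.sleep(.5); print(robot.close_job())
E
```

```text
the job is handed in; nothing more can be done
None
```

I loaded the three bushings present (1, 2 and 4) on their own steps, shut the keeper with the collar locked down over it, set the counter to three dots, and handed the job in at about 94 s; the hand-in gave no verdict.

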